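# Hang the finished diver's watch on the ready rail

## Task

The diver's watch is done: take its carrier (the one with the round steel watch on its tray, not the one with the small square watch), hook it over the empty part of the rail about a hand's breadth short of the dark band, and slide it along the rail, without lifting it off again, until its hook sits over that band, which marks its place. Leave it hanging there upright and at rest, and leave the other carrier standing where it is.

Things in the scene. Friction and masses are not known exactly. Their poses are not given: they have to be found in the camera images.
- carrier_grip (a point): Carrier to hang: aluminium, 0.14 kg, stands on its tray, which holds a round steel watch (40 mm). Point: centre of its grip, a square upright bar 16 x 16 mm, bare from 23 mm below to 20 mm above it (the carrier's top). z up. Tray 60 (x) x 46 mm (y), underside 130 mm below this point, watch top 111 below. An upright spine at x -30 to -26 mm joins tray and hook; open towards its +x.
- carrier_hook (a point): Inner apex of the same carrier's hook, 30 mm below the grip's centre: an inverted V, 20 mm wide along its y, legs 35 degrees off vertical, about 30 mm open between the leg ends, 21 mm below this point. The rail enters from the open +x side, between leg ends and watch (60 mm gap), then up into the V. Hung, the apex is 9 mm above the rail's axis. Either way round will do; it balances upright.
- mark (a point): On the axis of the rail, amid a flush dark band 8 mm wide. z up; y along the rail, towards a fixed carrier hanging 100 mm or more away; -y to the empty end, its post 170 to 240 mm away; x away from the robot. Rail: steel, 10 mm thick, axis 160 mm above the bench. Base under it 50 mm wide, 14 mm high. A hand's breadth: 70 to 130 mm.
- other_grip (a point): Centre of the grip of the other loose carrier, same shape and size, 130 mm above the bench; its tray holds a small square brass watch, 26 mm wide. Leave it alone.
Mind the look-alikes: they are no part of the job. Leave any turquoise look-alike of the part that bears carrier_grip alone.

How it is judged:
By the outcome, as a careful person would: the job done as asked, in the order asked, and still so for the second after the job is handed in, with the robot touching nothing.
It also fails if it takes over 45 s, if anything falls off the work surface, if the arm or the gripper's body presses on something with over 40 N, if the wrist force passes 120 N, or if a joint passes its speed limit or range.

## Robot

A 6-joint arm with a two-finger parallel gripper is mounted at the origin on the work surface. World frame = base frame: x ahead of the robot, y to its left, z up, the work surface at z = 0. Lengths are in mm, angles in rad, forces in N, time in s.
With the tool pointing down it reaches from about 325 to 875 mm from the base axis. Payload 4.4 kg.
Tool frame: the origin (TCP) lies at the very end of the fingers, on their centre line; the grasp point (between the pads) lies 19 mm behind it (grip_point_offset is the distance from the TCP to the grasp point, in mm); x points along the fingers, y is the direction in which the jaws open and shut, and the axes are right-handed (so a half turn about x gives the same grasp; the last joint's range is limited). The gripper opens to 85 mm and grips with 20 to 120 N. Pads are 22 mm wide; open, the fingers measure 114 mm over their backs; the gripper's body (76 mm by 85 mm) begins 54 mm behind the grasp point. The pads swing forward as they close: fully open they stand 13 mm farther back than shut.
Start: joints at [-1.423, 0.207, 1.542, -0, 1.393, -0.15], TCP at [168.703, -549.697, 231.282] pointing down, gripper open.
Joint ranges: [-2.73, 2.73], [-0.86, 2.22], [0.23, 2.46], [-1.11, 4.25], [0.08, 2.63], [-2.82, 2.82]. Speed limits (rad/s): [2.79, 2.79, 3.14, 3.14, 3.14, 3.14].

## Interface

Orientations are given as a rotation vector (axis times angle).
In Python, from rig import * gives the robot as it stands.
- The arm moves only by the tool play_rows, never from a script. Its argument "moves" is a list of rows, each an object with "travel": the shift along the tool's x, y, z in mm, a list of three; "turn": the turn, a rotation vector about the tool's x, y, z in rad, a list of three; "claw": the closure in counts, from 0 (fully open) to 255 (shut). In form: [{"travel": [x, y, z], "turn": [rx, ry, rz], "claw": claw}, ...]. A call has 1 to 10 rows; each row is the pose to reach, as a shift and turn from the pose commanded when the call began, along the tool's axes at that moment; what a row does not reach only later rows make up. A row lasts 1/12 s, in which the tool goes at most 41.7 mm and 7.16 degrees, less where a joint would pass 70% of its speed; a pose out of reach is approached as far as the arm can. A call with a gripper value outside its range is refused whole. The fingers move at their own pace and stop on an object; "newtons" is the grip in N (left out, the last holds). Time passes only in rows, so rows that repeat a pose let the fingers close. It gives the time, the measured TCP pose, the force and the opening at its end, in the units of the state.
- sense(): the state, without advancing time (a new reading comes with each control period).
- camera(name): name is "scene" or "top" or "wrist"; returns a dict with "img" (420x560x3 uint8, red, green, blue), "intrinsics" (3x3 intrinsics, pixels), "extrinsics" (4x4, takes a point from camera to world coordinates); the wrist camera has in their place "T_tool_cam" (4x4, takes a point from camera to tool coordinates, whose origin is the TCP and whose axes are the tool frame's). Camera axes: x right, y up, looking along -z (the intrinsics and any distortion apply to the point x, -y, -z); pixel columns grow to the right and rows downward; lengths in mm; the calibration is good to about 2 mm. A picture is of the moment at which its call begins: read the wrist's pose just before it. There is no depth.
- close_job(): hands the job in, once; it reports no verdict.
Trained networks look in a picture, given as the dict that the camera call returned (one of the last four; its "shot" number tells which), for a name from the list of things; names that differ only in an ending like _2 or _b are one class to them, and where a whole thing is asked for, a point or a joint stands for the part that bears it (a point fixed in the world has none). Each returns a list of dicts, best first, with "conf" (0 to 1); they miss things now and then, are a little off and sometimes report something else, mostly with a low value. They report only what shows in the picture. A call takes as long as a camera call. They do not tell look-alikes from the thing itself.
- spot_in(picture, target): "centre" ([x, y, z] in mm, in world coordinates, good to about 4 mm: the middle of the surface that is visible of it).
- mark_of(picture, target): "centre" ([x, y, z] in mm, in world coordinates, good to about 4 mm: a listed point, or the origin of a listed thing).
The state is a dict: "time": time; "joint_positions": joint angles; "qvel": joint speeds; "joint_torque": joint torques, N m; "tcp_pos": TCP position; "ee_rot": TCP orientation; "force": force on the tool from outside, world axes, zero at the start; "moment": the same for the moment, N m; "width": opening from 0.0 (shut) to 1.0 (fully open).
Only numpy, scipy, OpenCV 4.12 (cv2) and the standard library are available. Lean on these libraries where they do the work, as an engineer would, in place of code of your own. Each camera call takes 0.05 s, during which the arm holds its last target.

## Working session

There is one attempt and no reset: what is moved stays moved. The work goes in short steps, Python scripts to look and compute and a tool call to move; the robot and the scene stay as the last step left them, time stands still between calls to the robot, and variables do not carry over. Pictures are saved under pics/ and viewed, and the job is handed in when it is done.

Besides the shell and the picture viewer there is one more tool, called after "Emit:" as name([rows], argument=value, ...), one row to a line, values as JSON. play_rows: Moves the arm, as the interface text tells. Its arguments: {"type":"object","properties":{"moves":{"type":"array","items":{"type":"object","properties":{"travel":{"type":"array","items":{"type":"number"}},"turn":{"type":"array","items":{"type":"number"}},"claw":{"type":"number"}}}},"newtons":{"type":"number"}},"required":["moves"]}

```bash
mkdir -p pics; ls; cat > h.py <<'E'
from rig import *
import numpy as np, cv2
def save(p,n): cv2.imwrite(f"pics/{n}.png",cv2.cvtColor(p["img"],cv2.COLOR_RGB2BGR))
E
python3 - <<'E'
from h import *
np.set_printoptions(precision=1,suppress=True)
s=sense();print(s)
for c in ["scene","top"]:
    p=camera(c);save(p,c+"1")
    for t in ["carrier_grip","carrier_hook","mark","other_grip"]:
        for r in mark_of(p,t): print(c,t,r["conf"],np.array(r["centre"]))
print(camera("wrist")["T_tool_cam"])
E
```

```text
pics
{'time': 0.0, 'joint_positions': array([-1.4,  0.2,  1.5, -0. ,  1.4, -0.2]), 'qvel': array([ 0.,  0.,  0., -0., -0., -0.]), 'joint_torque': array([ -0. , -38.3, -29.2,  -0. ,   0. ,   0. ]), 'tcp_pos': array([ 168.6, -548.9,  230.1]), 'ee_rot': array([ 2.1,  0.3, -2.1]), 'force': array([ 0.7, -0.4,  0.2]), 'moment': array([ 0., -0.,  0.]), 'width': 0.9998825418840804}
scene carrier_grip 0.94 [ 365.7 -137.6  128.6]
scene carrier_grip 0.69 [ 478.6 -166.2  126.9]
scene carrier_grip 0.66 [435.2 137.1 131.5]
scene carrier_hook 0.77 [ 473.4 -168.    98.2]
scene carrier_hook 0.61 [ 364.  -134.3  101.1]
scene mark 0.46 [630.1  -5.7 160.4]
scene other_grip 0.89 [435.2 137.3 132.4]
top carrier_grip 0.96 [ 364.2 -132.5  133.5]
top carrier_grip 0.66 [ 472.4 -166.9  128.4]
top carrier_hook 0.92 [ 475.5 -168.4   99.8]
top carrier_hook 0.92 [ 367.3 -134.4  101.7]
top mark 0.44 [625.3  -0.5 158.4]
top other_grip 0.59 [433.3 136.2 131.6]
[[  -0.     0.3   -0.9 -142.3]
 [   1.    -0.    -0.     0.4]
 [  -0.    -0.9   -0.3  -82.2]
 [   0.     0.     0.     1. ]]
```

View pics/scene1.png

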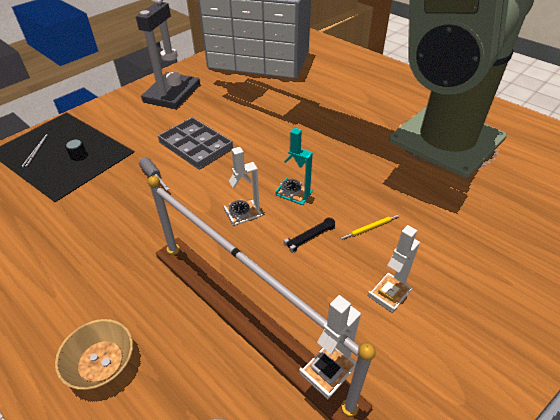

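View pics/top1.png

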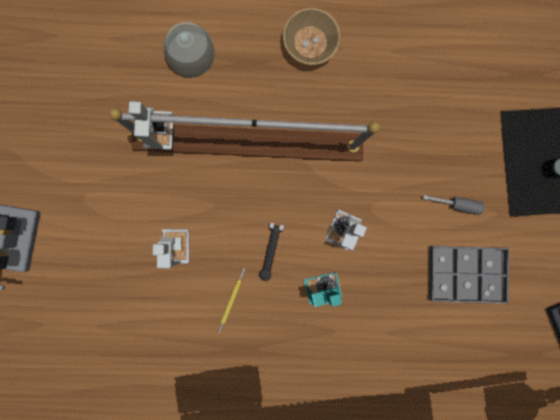

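```bash
python3 - <<'E'
from h import *
a=cv2.imread("pics/top1.png");b=cv2.imread("pics/scene1.png")
cv2.imwrite("pics/topz.png",cv2.resize(a[195:265,310:380],None,fx=8,fy=8,interpolation=2))
cv2.imwrite("pics/scenez.png",cv2.resize(b[140:230,210:280],None,fx=6,fy=6,interpolation=2))
cv2.imwrite("pics/railz.png",cv2.resize(a[90:165,110:385],None,fx=2.9,fy=2.9,interpolation=2))
E
```

```text
(no output)
```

View pics/topz.png

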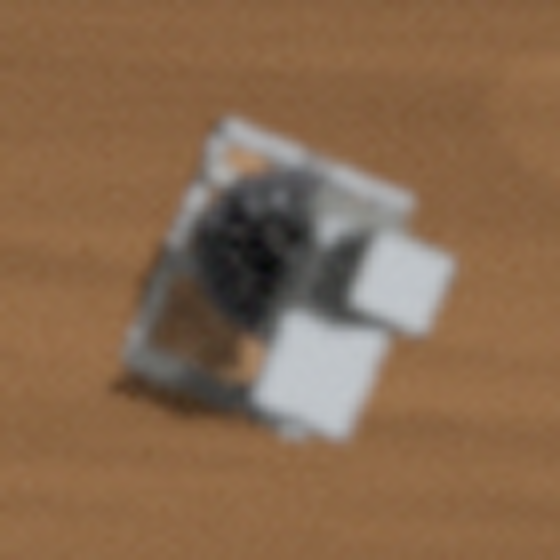

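View pics/scenez.png

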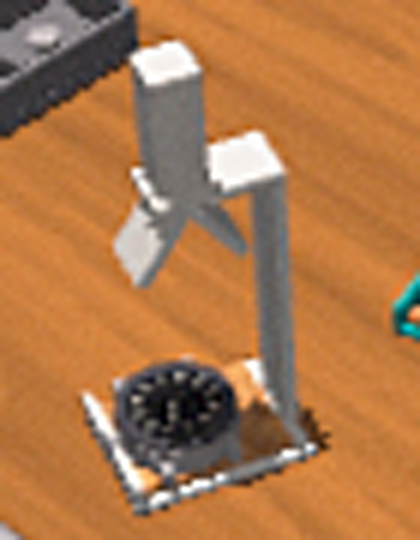

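View pics/railz.png

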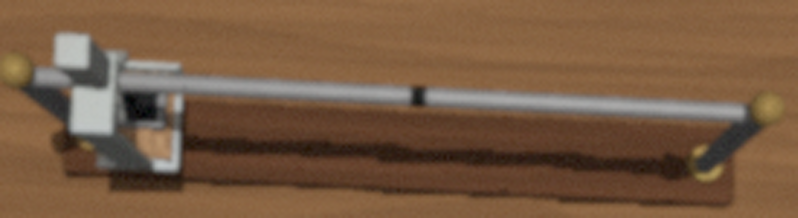

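```bash
cat >> h.py <<'E'
np.set_printoptions(precision=2,suppress=True)
def ray(K,T,px):
    K=np.array(K);T=np.array(T)
    d=np.linalg.inv(K)@[px[0],px[1],1]; d=np.array([d[0],-d[1],-d[2]])
    d=T[:3,:3]@d; return T[:3,3],d/np.linalg.norm(d)
def tri(rays):
    A=np.zeros((3,3));b=np.zeros(3)
    for o,d in rays:
        P=np.eye(3)-np.outer(d,d);A+=P;b+=P@o
    x=np.linalg.solve(A,b)
    return x,[np.linalg.norm((np.eye(3)-np.outer(d,d))@(x-o)) for o,d in rays]
def plane(r,z):
    o,d=r;return o+d*(z-o[2])/d[2]
E
python3 - <<'E'
from h import *
import json
C={}
for c in ["scene","top"]:
    p=camera(c);C[c]=(np.array(p["intrinsics"]).tolist(),np.array(p["extrinsics"]).tolist()); print([k for k in p])
    
json.dump(C,open("cal.json","w"))
S=lambda px:ray(*C["scene"],px)
T=lambda px:ray(*C["top"],px)
for n,a,b in [("griptop",(360.6,230.2),(238,150.3)),("mark",(254.1,123.1),(236,252)),("balll",(115.5,114.1),(366,351)),("ballr",(373.8,127.2),(154,181))]:
    print(n,*tri([T(a),S(b)]))
# tray corners at approx z=5
for q in [(230,125),(130,360),(410,197)]: print(plane(T((310+q[0]/8,195+q[1]/8)),5))
for q in [(385,232),(455,265),(425,333),(350,292)]: print(plane(T((310+q[0]/8,195+q[1]/8)),150))
for q in [(200,83),(740,111)]: print("rail",plane(T((110+q[0]/2.9,90+q[1]/2.9)),160))
E
```

```text
['img', 'intrinsics', 'extrinsics', 'shot']
['img', 'intrinsics', 'extrinsics', 'shot']
griptop [ 471.13 -168.86  145.72] [np.float64(1.329193424193411), np.float64(1.3291934241934351)]
mark [627.64  -2.64 158.05] [np.float64(0.14041382880511177), np.float64(0.14041382880505932)]
balll [630.8  200.12 168.7 ] [np.float64(0.2819348825309234), np.float64(0.28193488253087806)]
ballr [ 625.12 -180.48  170.83] [np.float64(0.255300251356491), np.float64(0.2553002513564169)]
[ 507.25 -159.99    5.  ]
[ 452.87 -138.34    5.  ]
[ 492.01 -201.86    5.  ]
[ 481.28 -164.93  150.  ]
[ 475.43 -178.44  150.  ]
[ 462.39 -172.99  150.  ]
[ 469.73 -158.52  150.  ]
rail [629.81 109.05 160.  ]
rail [ 625.7  -170.25  160.  ]
```

```bash
cat >> h.py <<'E'
from scipy.spatial.transform import Rotation as R
import json
def loadcmd():
    d=json.load(open("cmd.json"));return np.array(d["p"]),R.from_matrix(d["R"])
def savecmd(p,r): json.dump({"p":list(map(float,p)),"R":r.as_matrix().tolist()},open("cmd.json","w"))
def apply(tr,tu):  # record a finished commanded move
    p,r=loadcmd(); savecmd(p+r.apply(tr), r*R.from_rotvec(tu))
def down(yaw):  # tool x down, tool y = +-(world y rotated by yaw)
    y=np.array([-np.sin(yaw),np.cos(yaw),0]);x=np.array([0,0,-1.]);
    return [R.from_matrix(np.c_[x,s*y,np.cross(x,s*y)]) for s in (1,-1)]
def go(p,yaw):
    p0,r0=loadcmd()
    for r in down(yaw):
        tu=(r0.inv()*r).as_rotvec()
        if np.linalg.norm(tu)<np.pi: print("travel",r0.inv().apply(np.array(p)-p0),"turn",tu,np.degrees(np.linalg.norm(tu)))
def cmp():
    s=sense();p,r=loadcmd();rm=R.from_rotvec(s["ee_rot"])
    print("t",s["time"],"meas",s["tcp_pos"],"cmd",p,"rotdiff",(r.inv()*rm).as_rotvec(),"F",s["force"],"w",s["width"],"q",s["joint_positions"])
E
python3 - <<'E'
from h import *
s=sense();r=R.from_rotvec(s["ee_rot"]);print(r.as_matrix())
y=r.as_matrix()[:,1];yaw=np.arctan2(-y[0],y[1]);print(yaw)
best=min(down(yaw),key=lambda q:(q.inv()*r).magnitude());print((best.inv()*r).as_rotvec())
savecmd([168.703,-549.697,231.282],best);cmp()
go([472,-168,260],np.radians(-21.7))
E
```

```text
[[ 0.    0.29 -0.96]
 [-0.   -0.96 -0.29]
 [-1.    0.   -0.  ]]
-2.843820511703801
[-0.  0.  0.]
t 0.65 meas [ 168.71 -549.72  231.3 ] cmd [ 168.7  -549.7   231.28] rotdiff [-0.  0.  0.] F [-0.21 -0.56  0.4 ] w 0.9982180718509575 q [-1.42  0.21  1.54  0.    1.39 -0.15]
travel [ -28.72 -275.91 -401.94] turn [-2.47  0.    0.  ] 141.23891301336195
travel [ -28.72 -275.91 -401.94] turn [0.68 0.   0.  ] 38.76108698663807
```

Emit:
play_rows([
  {"travel":[-29,-276,-402],"turn":[0.68,0,0],"claw":0},
  {"travel":[-29,-276,-402],"turn":[0.68,0,0],"claw":0},
  {"travel":[-29,-276,-402],"turn":[0.68,0,0],"claw":0},
  {"travel":[-29,-276,-402],"turn":[0.68,0,0],"claw":0},
  {"travel":[-29,-276,-402],"turn":[0.68,0,0],"claw":0},
  {"travel":[-29,-276,-402],"turn":[0.68,0,0],"claw":0},
  {"travel":[-29,-276,-402],"turn":[0.68,0,0],"claw":0},
  {"travel":[-29,-276,-402],"turn":[0.68,0,0],"claw":0},
  {"travel":[-29,-276,-402],"turn":[0.68,0,0],"claw":0},
  {"travel":[-29,-276,-402],"turn":[0.68,0,0],"claw":0},
])

```text
time: 1.48
tcp_pos: [423.0, -229.2, 256.1]
ee_rot: [-2.013, 0.39, 2.011]
force: [0.3, -1.1, 0.4]
width: 0.998
```

```bash
python3 - <<'E'
from h import *
cmp()
E
```

```text
t 1.4833 meas [ 423.01 -229.2   256.05] cmd [ 168.7  -549.7   231.28] rotdiff [0.68 0.   0.  ] F [ 0.25 -1.09  0.45] w 0.9977415745440509 q [-0.68 -0.02  1.73 -0.    1.42  1.28]
```

Emit:
play_rows([
  {"travel":[0,0,0],"turn":[0,0,0],"claw":0},
  {"travel":[0,0,0],"turn":[0,0,0],"claw":0},
])

```text
time: 1.65
tcp_pos: [423.2, -229.1, 255.9]
ee_rot: [-2.016, 0.385, 2.015]
force: [-0.7, -1.0, 0.4]
width: 1.001
```

```bash
python3 - <<'E'
from h import *
s=sense();r=R.from_rotvec(s["ee_rot"]);print(s["tcp_pos"])
savecmd(s["tcp_pos"],r)
go([472,-168,260],np.radians(-21.7))
p=camera("wrist");save(p,"w1");T=r.as_matrix()@np.eye(3)
M=np.eye(4);M[:3,:3]=r.as_matrix();M[:3,3]=s["tcp_pos"]
E=M@np.array(p["T_tool_cam"]);json.dump((np.array(p["intrinsics"]).tolist(),E.tolist()),open("w1.json","w"))
for t in ["carrier_grip","carrier_hook"]: print(t,mark_of(p,t))
E
```

```text
[ 423.23 -229.14  255.89]
travel [ -4.13 -74.8  -22.85] turn [-3.14  0.   -0.  ] 179.894695862407
travel [ -4.13 -74.8  -22.85] turn [ 0. -0. -0.] 0.1165195715019291
carrier_grip [{'centre': [473.9, -170.4, 131.7], 'conf': 0.98}, {'centre': [366.1, -132.0, 129.7], 'conf': 0.82}]
carrier_hook [{'centre': [364.7, -132.3, 98.8], 'conf': 0.67}, {'centre': [475.5, -166.0, 97.4], 'conf': 0.62}]
```

View pics/w1.png

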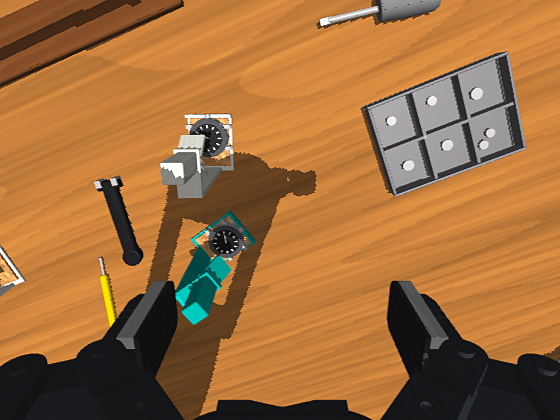

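Emit:
play_rows([
  {"travel":[56,-75,-23],"turn":[0,0,0],"claw":0},
  {"travel":[56,-75,-23],"turn":[0,0,0],"claw":0},
  {"travel":[56,-75,-23],"turn":[0,0,0],"claw":0},
  {"travel":[56,-75,-23],"turn":[0,0,0],"claw":0},
  {"travel":[56,-75,-23],"turn":[0,0,0],"claw":0},
])

```text
time: 2.22
tcp_pos: [470.5, -171.0, 199.0]
ee_rot: [-2.01, 0.39, 2.014]
force: [0.1, -0.2, -0.4]
width: 0.998
```

```bash
cat >> h.py <<'E'
def wrist(n):
    s=sense();r=R.from_rotvec(s["ee_rot"]);p=camera("wrist");save(p,n)
    M=np.eye(4);M[:3,:3]=r.as_matrix();M[:3,3]=s["tcp_pos"]
    E=M@np.array(p["T_tool_cam"]);json.dump((np.array(p["intrinsics"]).tolist(),E.tolist()),open(n+".json","w"))
    return p
E
python3 - <<'E'
from h import *
apply([56,-75,-23],[0,0,0]);cmp()
p=wrist("w2")
for t in ["carrier_grip","carrier_hook"]: print(t,mark_of(p,t))
E
```

```text
t 2.2167 meas [ 470.53 -170.98  199.  ] cmd [ 472.24 -167.91  199.87] rotdiff [ 0.01 -0.    0.  ] F [ 0.06 -0.15 -0.37] w 0.9984160231243173 q [-0.52  0.08  1.76 -0.    1.31  1.43]
carrier_grip [{'centre': [473.0, -168.2, 128.6], 'conf': 0.84}, {'centre': [370.1, -129.9, 132.3], 'conf': 0.8}]
carrier_hook [{'centre': [473.0, -165.2, 100.2], 'conf': 0.88}, {'centre': [363.4, -129.4, 99.1], 'conf': 0.58}, {'centre': [472.2, -168.1, 131.6], 'conf': 0.16}]
```

View pics/w2.png

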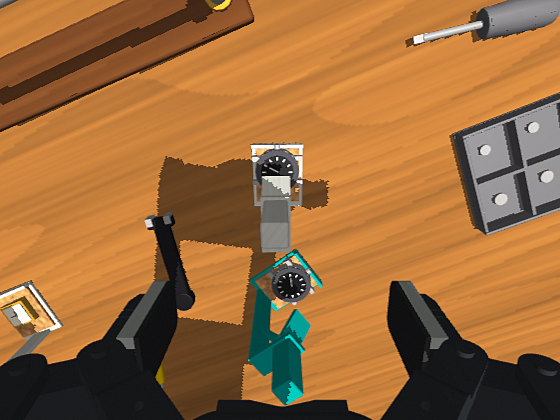

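```bash
python3 - <<'E'
from h import *
a=cv2.imread("pics/w2.png");b=cv2.imread("pics/w1.png")
cv2.imwrite("pics/w2z.png",np.hstack([cv2.resize(a[135:265,230:330],None,fx=4,fy=4,interpolation=2),cv2.resize(b[100:210,150:250],None,fx=4,fy=4,interpolation=2)[:440]][:1]))
cv2.imwrite("pics/w1z.png",cv2.resize(b[100:210,150:250],None,fx=5,fy=5,interpolation=2))
E
```

```text
(no output)
```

View pics/w2z.png

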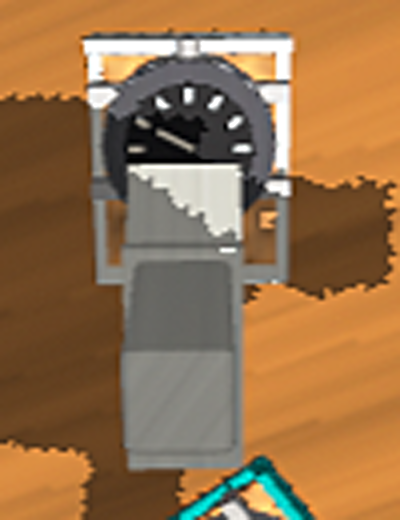

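View pics/w1z.png

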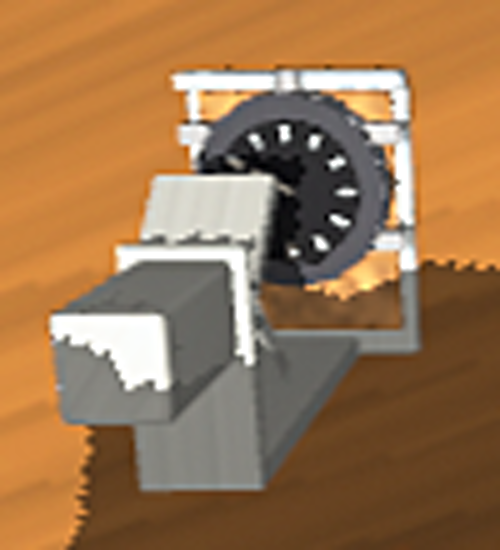

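```bash
python3 - <<'E'
from h import *
C=json.load(open("cal.json"))
w1=json.load(open("w1.json"));w2=json.load(open("w2.json"))
rs=[ray(*w1,(172.4,173.8)),ray(*w2,(276,235.5)),ray(*C["top"],(360.6,230.2)),ray(*C["scene"],(238,150.3))]
print(tri(rs));print(tri(rs[:2]))
for r in rs: print(plane(r,150))
# yaw from w2 top face left edge to right edge, tray far edge
a=plane(ray(*w2,(230+85/4,135+40/4)),6);b=plane(ray(*w2,(230+290/4,135+42/4)),6);d=a-b;print(np.linalg.norm(d),np.degrees(np.arctan2(-d[0],d[1])))
a=plane(ray(*w1,(150+175/5,100+80/5)),6);b=plane(ray(*w1,(150+408/5,100+78/5)),6);d=a-b;print(np.linalg.norm(d),np.degrees(np.arctan2(-d[0],d[1])))
cmp()
go([472,-168,115],np.radians(-21.7))
E
```

```text
(array([ 472.48, -168.09,  146.74]), [np.float64(1.4390638212639477), np.float64(0.6794774303447864), np.float64(1.5912322327712027), np.float64(1.8505629428088934)])
(array([ 474.27, -168.94,  150.26]), [np.float64(0.22001153968908915), np.float64(0.22001153968906362)])
[ 474.11 -168.65  150.  ]
[ 474.31 -169.08  150.  ]
[ 472.   -168.92  150.  ]
[ 474.   -163.41  150.  ]
46.34106405860627 -22.5024913294232
48.09842899791842 -21.111676705204605
t 2.3667 meas [ 471.47 -171.84  200.84] cmd [ 472.24 -167.91  199.87] rotdiff [0.01 0.   0.  ] F [-0.55  0.01  0.67] w 1.0048659136872313 q [-0.52  0.08  1.75 -0.    1.31  1.43]
travel [84.87  0.13  0.25] turn [-3.14  0.   -0.  ] 179.894695862407
travel [84.87  0.13  0.25] turn [ 0. -0. -0.] 0.11651957150193039
```

Emit:
play_rows([
  {"travel":[0,0,0],"turn":[0,0,0],"claw":0},
  {"travel":[0,0,0],"turn":[0,0,0],"claw":0},
])

```text
time: 2.53
tcp_pos: [471.5, -171.1, 200.6]
ee_rot: [-2.013, 0.392, 2.01]
force: [0.5, 0.3, -0.1]
width: 1.003
```

```bash
python3 - <<'E'
from h import *
cmp();camera("top")
s=sense();print(s["tcp_pos"],s["ee_rot"]);camera("top")
s=sense();print(s["tcp_pos"],s["joint_positions"],s["qvel"])
E
```

```text
t 2.5333 meas [ 471.47 -171.09  200.57] cmd [ 472.24 -167.91  199.87] rotdiff [ 0.01  0.   -0.  ] F [ 0.48  0.29 -0.11] w 1.0032660993895046 q [-0.52  0.08  1.75 -0.    1.31  1.43]
[ 471.44 -170.82  200.35] [-2.01  0.39  2.01]
[ 471.41 -170.6   200.16] [-0.52  0.08  1.75 -0.    1.31  1.43] [ 0.01  0.    0.    0.   -0.    0.  ]
```

```bash
python3 - <<'E'
from h import *
print(loadcmd()[1].as_matrix())
go([473.8,-168.7,114.9],np.radians(-21.8))
E
```

```text
[[ 0.   -0.37 -0.93]
 [-0.   -0.93  0.37]
 [-1.    0.   -0.  ]]
travel [84.97  0.11 -1.68] turn [-3.14  0.   -0.  ] 179.79469587188
travel [84.97  0.11 -1.68] turn [ 0. -0. -0.] 0.21127621279996867
```

Emit:
play_rows([
  {"travel":[25,0,-1.7],"turn":[0,0,0],"claw":0},
  {"travel":[50,0,-1.7],"turn":[0,0,0],"claw":0},
  {"travel":[70,0,-1.7],"turn":[0,0,0],"claw":0},
  {"travel":[80,0,-1.7],"turn":[0,0,0],"claw":0},
  {"travel":[85,0,-1.7],"turn":[0,0,0],"claw":0},
  {"travel":[85,0,-1.7],"turn":[0,0,0],"claw":0},
  {"travel":[85,0,-1.7],"turn":[0,0,0],"claw":0},
  {"travel":[85,0,-1.7],"turn":[0,0,0],"claw":0},
  {"travel":[85,0,-1.7],"turn":[0,0,0],"claw":0},
  {"travel":[85,0,-1.7],"turn":[0,0,0],"claw":0},
])

```text
time: 3.47
tcp_pos: [473.8, -171.0, 115.7]
ee_rot: [-2.015, 0.39, 2.01]
force: [0.4, -0.6, -0.3]
width: 1.002
```

```bash
python3 - <<'E'
from h import *
apply([85,0,-1.7],[0,0,0]);cmp()
wrist("w3"); cmp()
E
```

```text
t 3.4667 meas [ 473.76 -170.98  115.65] cmd [ 473.86 -168.6   114.87] rotdiff [ 0.01  0.   -0.  ] F [ 0.41 -0.61 -0.32] w 1.0020447908408163 q [-0.52  0.19  1.83  0.    1.13  1.43]
t 3.5167 meas [ 473.56 -170.87  115.44] cmd [ 473.86 -168.6   114.87] rotdiff [ 0.01  0.   -0.  ] F [0.11 0.76 0.48] w 1.0025415046916535 q [-0.52  0.19  1.83 -0.    1.13  1.43]
```

View pics/w3.png

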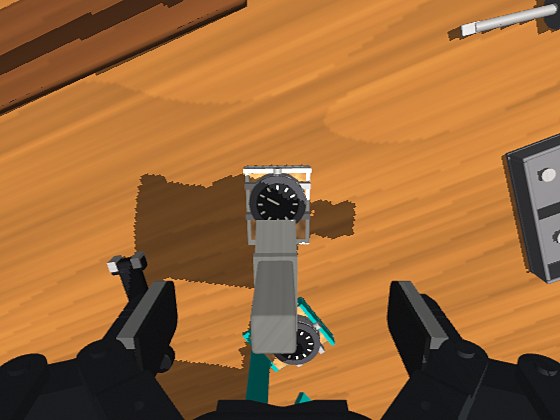

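Emit:
play_rows([
  {"travel":[0,-2.3,0],"turn":[0,0,0],"claw":0},
  {"travel":[0,-2.3,0],"turn":[0,0,0],"claw":0},
  {"travel":[0,-2.3,0],"turn":[0,0,0],"claw":120},
  {"travel":[0,-2.3,0],"turn":[0,0,0],"claw":255},
  {"travel":[0,-2.3,0],"turn":[0,0,0],"claw":255},
  {"travel":[0,-2.3,0],"turn":[0,0,0],"claw":255},
  {"travel":[0,-2.3,0],"turn":[0,0,0],"claw":255},
  {"travel":[0,-2.3,0],"turn":[0,0,0],"claw":255},
  {"travel":[0,-2.3,0],"turn":[0,0,0],"claw":255},
  {"travel":[0,-2.3,0],"turn":[0,0,0],"claw":255},
], newtons=45)

```text
time: 4.35
tcp_pos: [473.9, -168.4, 114.5]
ee_rot: [-2.012, 0.389, 2.012]
force: [0.2, -0.4, -0.9]
width: 0.182
```

```bash
python3 - <<'E'
from h import *
apply([0,-2.3,0],[0,0,0]);cmp()
wrist("w4")
E
```

```text
t 4.35 meas [ 473.88 -168.38  114.51] cmd [ 474.71 -166.46  114.87] rotdiff [ 0.01 -0.   -0.  ] F [ 0.2  -0.36 -0.92] w 0.18172119125452257 q [-0.51  0.19  1.83  0.    1.13  1.44]
```

View pics/w4.png

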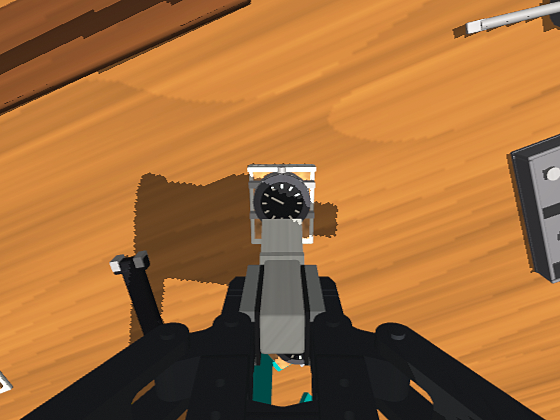

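```bash
python3 - <<'E'
from h import *
s=sense();print(s["tcp_pos"])
savecmd(s["tcp_pos"],R.from_rotvec(s["ee_rot"]));cmp()
go([560,-103,226],np.radians(-0.9))
E
```

```text
[ 473.89 -168.39  114.51]
t 4.4 meas [ 473.89 -168.39  114.51] cmd [ 473.89 -168.39  114.51] rotdiff [-0.  0.  0.] F [ 0.37  0.91 -1.19] w 0.17748756108457125 q [-0.51  0.19  1.83  0.    1.13  1.44]
travel [-111.48  -92.81  -55.52] turn [2.78 0.   0.  ] 158.9968616641121
travel [-111.48  -92.81  -55.52] turn [-0.37 -0.    0.  ] 21.003140462007426
```

Emit:
play_rows([
  {"travel":[-10,0,0],"turn":[0,0,0],"claw":255},
  {"travel":[-35,0,0],"turn":[0,0,0],"claw":255},
  {"travel":[-70,0,0],"turn":[0,0,0],"claw":255},
  {"travel":[-100,0,0],"turn":[0,0,0],"claw":255},
  {"travel":[-111.5,-20,-12],"turn":[-0.07,0,0],"claw":255},
  {"travel":[-111.5,-45,-27],"turn":[-0.17,0,0],"claw":255},
  {"travel":[-111.5,-70,-42],"turn":[-0.27,0,0],"claw":255},
  {"travel":[-111.5,-87,-52],"turn":[-0.34,0,0],"claw":255},
  {"travel":[-111.5,-92.8,-55.5],"turn":[-0.367,0,0],"claw":255},
  {"travel":[-111.5,-92.8,-55.5],"turn":[-0.367,0,0],"claw":255},
])

```text
time: 5.23
tcp_pos: [560.5, -102.0, 226.1]
ee_rot: [-2.214, 0.014, 2.215]
force: [0.4, 0.0, -2.6]
width: 0.179
```

Emit:
play_rows([
  {"travel":[0,0,0],"turn":[0,0,0],"claw":255},
  {"travel":[0,0,0],"turn":[0,0,0],"claw":255},
  {"travel":[0,0,0],"turn":[0,0,0],"claw":255},
  {"travel":[0,0,0],"turn":[0,0,0],"claw":255},
])

```text
time: 5.57
tcp_pos: [559.2, -103.7, 226.0]
ee_rot: [-2.213, 0.019, 2.213]
force: [0.7, 0.0, -1.4]
width: 0.181
```

```bash
python3 - <<'E'
from h import *
apply([-111.5,-92.8,-55.5],[-.367,0,0]);cmp()
s=sense();y=R.from_rotvec(s["ee_rot"]).as_matrix();print(y)
p=wrist("w5");
for c in ["scene","top"]:
    p=camera(c);save(p,c+"2")
    for t in ["carrier_hook","mark"]: print(c,t,mark_of(p,t))
a=cv2.imread("pics/scene2.png");cv2.imwrite("pics/s2z.png",cv2.resize(a[90:340,130:400],None,fx=2.4,fy=2.4,interpolation=2))
a=cv2.imread("pics/top2.png");cv2.imwrite("pics/t2z.png",cv2.resize(a[80:220,200:400],None,fx=4,fy=4,interpolation=2))
E
```

```text
t 5.5667 meas [ 559.19 -103.74  226.04] cmd [ 559.98 -103.01  226.02] rotdiff [ 0. -0.  0.] F [ 0.74  0.05 -1.4 ] w 0.18116252007447356 q [-0.34  0.2   1.56 -0.    1.38  1.25]
[[-0.   -0.02 -1.  ]
 [-0.   -1.    0.02]
 [-1.    0.    0.  ]]
scene carrier_hook [{'centre': [363.8, -132.4, 101.3], 'conf': 0.93}, {'centre': [558.2, -105.2, 209.0], 'conf': 0.58}]
scene mark [{'centre': [628.2, -3.2, 159.5], 'conf': 0.47}]
top carrier_hook [{'centre': [561.8, -104.5, 210.9], 'conf': 0.96}, {'centre': [370.3, -134.6, 99.6], 'conf': 0.72}]
top mark [{'centre': [626.1, 3.9, 159.6], 'conf': 0.63}, {'centre': [434.1, 139.3, 129.3], 'conf': 0.44}]
```

View pics/w5.png

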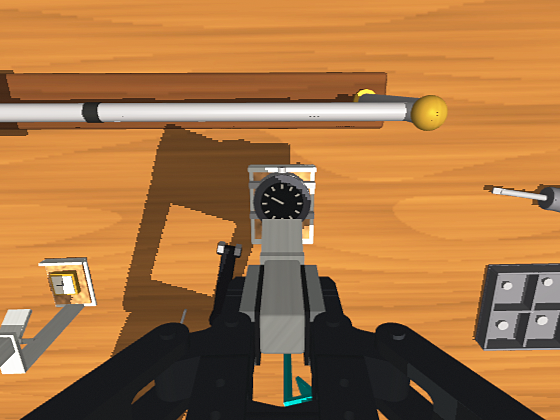

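View pics/s2z.png

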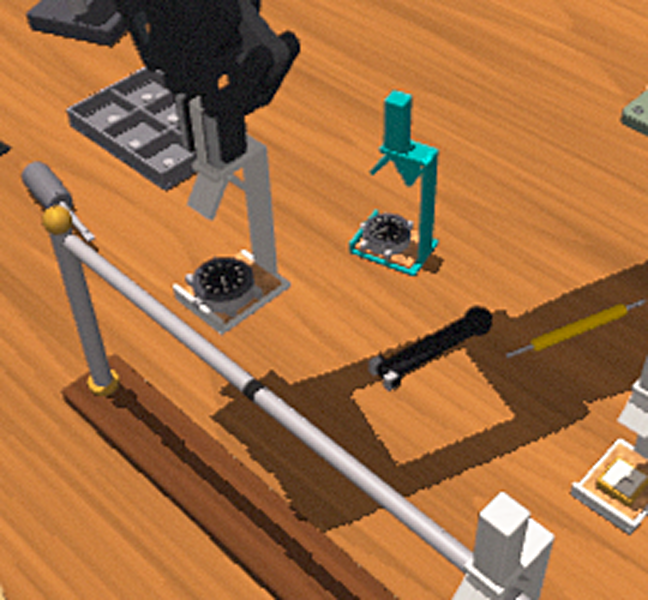

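View pics/t2z.png

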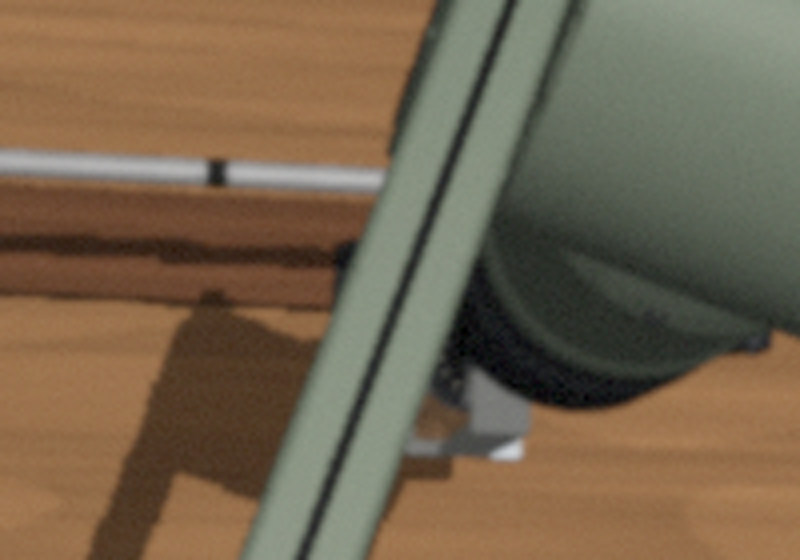

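```bash
python3 - <<'E'
from h import *
C=json.load(open("cal.json"));w=json.load(open("w5.json"))
a=cv2.imread("pics/w5.png").astype(float).mean(2)
for c in (140,200,260,320,380):
    col=a[98:128,c]; print(c,col.astype(int))
m=ray(*w,(91,112));print(plane(m,160),tri([m,ray(*C["top"],(254.1,123.1)),ray(*C["scene"],(236,252))]))
for q in [(140,112),(300,112),(400,112.5)]:print(plane(ray(*w,q),160))
# hook apex check: grip top in w5
E
```

```text
140 [ 44  45  47  45  31 144 167 186 200 214 219 224 228 233 233 231 228 221
 217 206 194 179 156 108  89  90  90  95  94  83]
200 [103  43  45  43  40 146 172 189 202 215 220 227 234 240 242 239 229 221
 215 205 192 175 148 139  92  95  95 101  94  84]
260 [ 42  42  45  40  58 154 176 192 203 216 222 232 243 247 252 246 229 222
 213 203 189 172 145  88  97 100 102 104  99  80]
320 [102  42  43  38  66 159 179 195 206 218 221 236 248 251 255 247 226 222
 214 203 186 167 137  89  98 102 103 104  92  80]
380 [ 81  80  78  71 102 158 180 199 209 219 222 237 245 250 253 241 225 219
 210 200 183 163 127 101 102 103 104 106  86  65]
[629.54  -0.92 160.  ] (array([628.43,  -1.74, 159.69]), [np.float64(1.4181132062067971), np.float64(1.4637344710001552), np.float64(0.25534899402897415)])
[629.09 -27.68 160.  ]
[ 627.62 -115.06  160.  ]
[ 626.44 -169.71  160.  ]
```

Emit:
play_rows([
  {"travel":[0,0,-10],"turn":[0,0,0],"claw":255},
  {"travel":[0,0,-24],"turn":[0,0,0],"claw":255},
  {"travel":[0,0,-38],"turn":[0,0,0],"claw":255},
  {"travel":[0,0,-50],"turn":[0,0,0],"claw":255},
  {"travel":[0,0,-60],"turn":[0,0,0],"claw":255},
  {"travel":[0,0,-68],"turn":[0,0,0],"claw":255},
  {"travel":[0,0,-68],"turn":[0,0,0],"claw":255},
  {"travel":[0,0,-68],"turn":[0,0,0],"claw":255},
  {"travel":[0,0,-68],"turn":[0,0,0],"claw":255},
  {"travel":[0,0,-68],"turn":[0,0,0],"claw":255},
])

```text
time: 6.75
tcp_pos: [627.4, -104.0, 225.9]
ee_rot: [-2.213, 0.017, 2.214]
force: [-0.1, -0.9, -1.3]
width: 0.183
```

```bash
python3 - <<'E'
from h import *
apply([0,0,-68],[0,0,0]);cmp()
p=wrist("w6");
for c in ["scene"]:
    p=camera(c);save(p,c+"3")
    for t in ["carrier_hook"]: print(c,t,mark_of(p,t))
a=cv2.imread("pics/scene3.png");cv2.imwrite("pics/s3z.png",cv2.resize(a[90:340,130:400],None,fx=2.4,fy=2.4,interpolation=2))
E
```

```text
t 6.75 meas [ 627.44 -103.97  225.93] cmd [ 627.97 -104.04  226.03] rotdiff [-0. -0. -0.] F [-0.06 -0.94 -1.27] w 0.18293635033912137 q [-0.3   0.34  1.39 -0.    1.42  1.29]
scene carrier_hook [{'centre': [630.3, -101.3, 208.6], 'conf': 0.73}, {'centre': [362.7, -132.9, 99.7], 'conf': 0.6}]
```

View pics/w6.png

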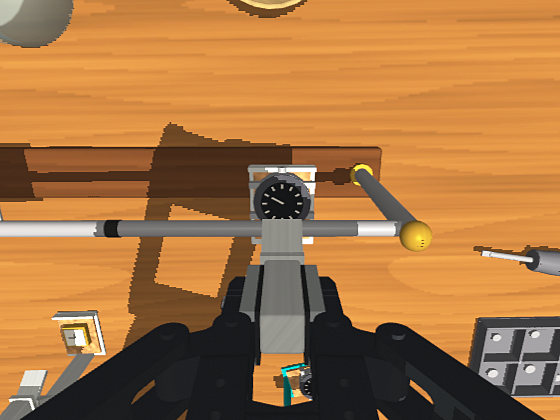

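View pics/s3z.png

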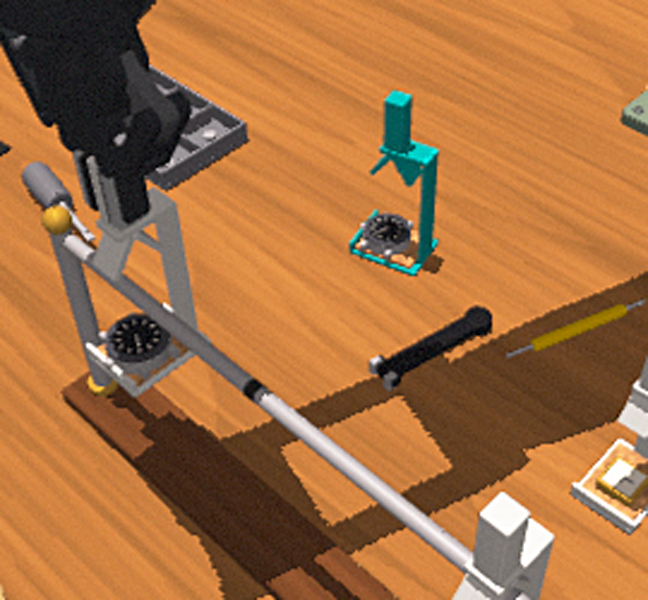

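```bash
python3 - <<'E'
from h import *
C=json.load(open("cal.json"));w=json.load(open("w6.json"));w5=json.load(open("w5.json"))
for q in [(150,228.5),(245,229),(340,228.5)]:print(plane(ray(*w,q),160))
print(plane(ray(*w,(113,228.3)),160),tri([ray(*w,(113,228.3)),ray(*w5,(91,112))]))
E
```

```text
[628.96 -24.47 160.  ]
[627.77 -81.91 160.  ]
[ 627.23 -139.38  160.  ]
[629.43  -2.12 160.  ] (array([629.6 ,  -1.87, 160.7 ]), [np.float64(0.5350518333530271), np.float64(0.5350518333529959)])
```

Emit:
play_rows([
  {"travel":[8,0,0],"turn":[0,0,0],"claw":255},
  {"travel":[18,0,0],"turn":[0,0,0],"claw":255},
  {"travel":[28,0,0],"turn":[0,0,0],"claw":255},
  {"travel":[34,0,0],"turn":[0,0,0],"claw":255},
  {"travel":[36,0,0],"turn":[0,0,0],"claw":255},
  {"travel":[36,0,0],"turn":[0,0,0],"claw":255},
  {"travel":[36,0,0],"turn":[0,0,0],"claw":255},
])

```text
time: 7.48
tcp_pos: [627.9, -104.0, 189.7]
ee_rot: [-2.213, 0.017, 2.214]
force: [-0.5, 0.1, -0.5]
width: 0.182
```

Emit:
play_rows([
  {"travel":[2,0,0],"turn":[0,0,0],"claw":255},
  {"travel":[3.5,0,0],"turn":[0,0,0],"claw":255},
  {"travel":[4.5,0,0],"turn":[0,0,0],"claw":255},
  {"travel":[4.5,0,0],"turn":[0,0,0],"claw":255},
  {"travel":[4.5,0,0],"turn":[0,0,0],"claw":255},
])

```text
time: 7.9
tcp_pos: [628.0, -104.0, 185.6]
ee_rot: [-2.214, 0.017, 2.214]
force: [0.0, 0.4, -1.5]
width: 0.181
```

Emit:
play_rows([
  {"travel":[0.8,0,0],"turn":[0,0,0],"claw":255},
  {"travel":[0.8,0,0],"turn":[0,0,0],"claw":255},
  {"travel":[0.8,0,0],"turn":[0,0,0],"claw":255},
])

```text
time: 8.15
tcp_pos: [627.9, -104.0, 184.7]
ee_rot: [-2.214, 0.017, 2.214]
force: [-0.6, -0.1, -1.6]
width: 0.184
```

Emit:
play_rows([
  {"travel":[0.7,0,0],"turn":[0,0,0],"claw":255},
  {"travel":[0.7,0,0],"turn":[0,0,0],"claw":255},
  {"travel":[0.7,0,0],"turn":[0,0,0],"claw":255},
])

```text
time: 8.4
tcp_pos: [627.9, -104.0, 184.0]
ee_rot: [-2.214, 0.017, 2.214]
force: [1.2, -0.2, -1.3]
width: 0.183
```

Emit:
play_rows([
  {"travel":[0.7,0,0],"turn":[0,0,0],"claw":255},
  {"travel":[0.7,0,0],"turn":[0,0,0],"claw":255},
  {"travel":[0.7,0,0],"turn":[0,0,0],"claw":255},
])

```text
time: 8.65
tcp_pos: [627.8, -104.0, 183.3]
ee_rot: [-2.214, 0.017, 2.214]
force: [-0.4, -0.2, -1.9]
width: 0.185
```

Emit:
play_rows([
  {"travel":[0.7,0,0],"turn":[0,0,0],"claw":255},
  {"travel":[0.7,0,0],"turn":[0,0,0],"claw":255},
  {"travel":[0.7,0,0],"turn":[0,0,0],"claw":255},
])

```text
time: 8.9
tcp_pos: [627.9, -104.1, 183.1]
ee_rot: [-2.214, 0.017, 2.214]
force: [-2.7, 0.3, 1.4]
width: 0.18
```

Emit:
play_rows([
  {"travel":[0.6,0,0],"turn":[0,0,0],"claw":255},
  {"travel":[0.6,0,0],"turn":[0,0,0],"claw":255},
  {"travel":[0.6,0,0],"turn":[0,0,0],"claw":255},
])

```text
time: 9.15
tcp_pos: [627.9, -104.1, 183.0]
ee_rot: [-2.214, 0.017, 2.214]
force: [-4.1, 0.7, 5.8]
width: 0.185
```

```bash
python3 - <<'E'
from h import *
wrist("w7");s=sense();print(s["force"],s["moment"],s["tcp_pos"])
a=cv2.imread("pics/w7.png")
p=camera("scene");save(p,"scene4")
a=cv2.imread("pics/scene4.png");cv2.imwrite("pics/s4z.png",cv2.resize(a[130:270,140:260],None,fx=4.5,fy=4.2,interpolation=2))
E
```

```text
[-3.34  1.04  4.98] [0.12 0.7  0.  ] [ 627.95 -104.09  183.07]
```

View pics/s4z.png

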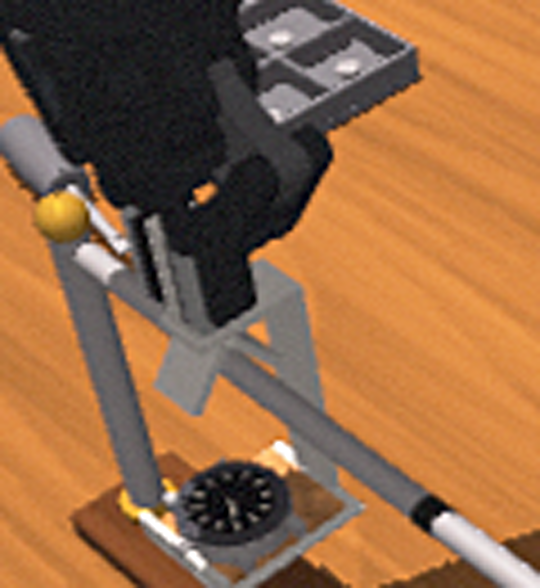

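View pics/w7.png

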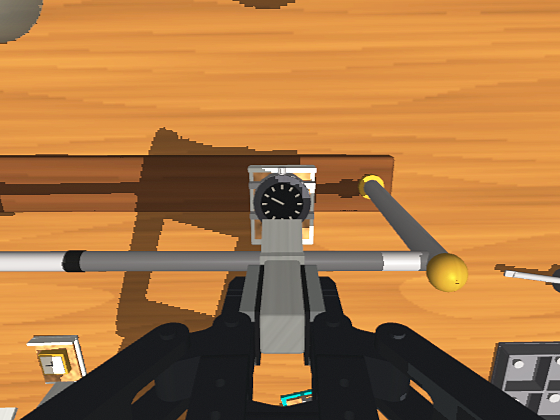

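Emit:
play_rows([
  {"travel":[0,0,0.7],"turn":[0,0,0],"claw":255},
  {"travel":[0,-4,0.7],"turn":[0,0,0],"claw":255},
  {"travel":[0,-10,0.7],"turn":[0,0,0],"claw":255},
  {"travel":[0,-16,0.7],"turn":[0,0,0],"claw":255},
  {"travel":[0,-22,0.7],"turn":[0,0,0],"claw":255},
  {"travel":[0,-28,0.7],"turn":[0,0,0],"claw":255},
  {"travel":[0,-32,0.7],"turn":[0,0,0],"claw":255},
  {"travel":[0,-34,0.7],"turn":[0,0,0],"claw":255},
  {"travel":[0,-34,0.7],"turn":[0,0,0],"claw":255},
])

```text
time: 10.0
tcp_pos: [628.3, -71.2, 183.0]
ee_rot: [-2.217, 0.02, 2.214]
force: [-1.2, -4.5, 5.5]
width: 0.181
```

Emit:
play_rows([
  {"travel":[0,-5,0],"turn":[0,0,0],"claw":255},
  {"travel":[0,-12,0],"turn":[0,0,0],"claw":255},
  {"travel":[0,-20,0],"turn":[0,0,0],"claw":255},
  {"travel":[0,-28,0],"turn":[0,0,0],"claw":255},
  {"travel":[0,-36,0],"turn":[0,0,0],"claw":255},
  {"travel":[0,-44,0],"turn":[0,0,0],"claw":255},
  {"travel":[0,-52,0],"turn":[0,0,0],"claw":255},
  {"travel":[0,-57,0],"turn":[0,0,0],"claw":255},
  {"travel":[0,-58,0],"turn":[0,0,0],"claw":255},
  {"travel":[0,-58,0],"turn":[0,0,0],"claw":255},
])

```text
time: 10.83
tcp_pos: [629.1, -13.1, 183.0]
ee_rot: [-2.217, 0.02, 2.214]
force: [-1.3, -4.7, 4.6]
width: 0.18
```

```bash
python3 - <<'E'
from h import *
s=sense();print(s["force"],s["moment"],s["tcp_pos"],s["ee_rot"])
wrist("w8");p=camera("scene");save(p,"scene5")
print(mark_of(p,"carrier_hook"),mark_of(p,"mark"))
a=cv2.imread("pics/scene5.png");cv2.imwrite("pics/s5z.png",cv2.resize(a[160:320,190:300],None,fx=5,fy=3.7*5/3.7*.74,interpolation=2))
E
```

```text
[-1.32 -4.74  4.56] [-0.8   0.43  0.04] [629.12 -13.12 182.95] [-2.22  0.02  2.21]
[{'centre': [363.2, -133.8, 97.9], 'conf': 0.85}, {'centre': [628.5, -13.5, 168.2], 'conf': 0.78}] []
```

View pics/s5z.png

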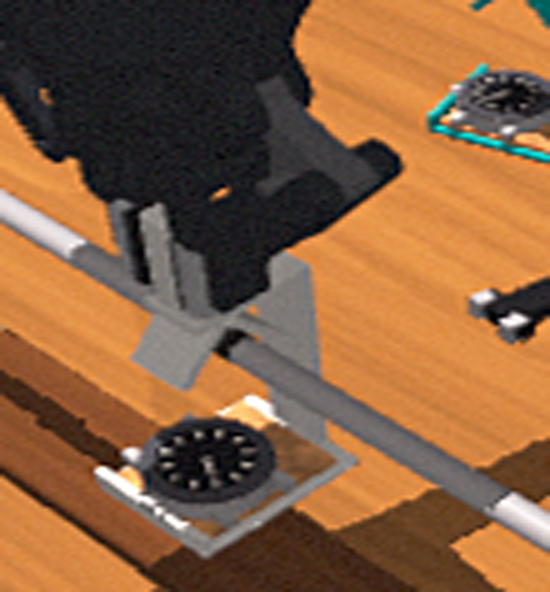

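View pics/w8.png

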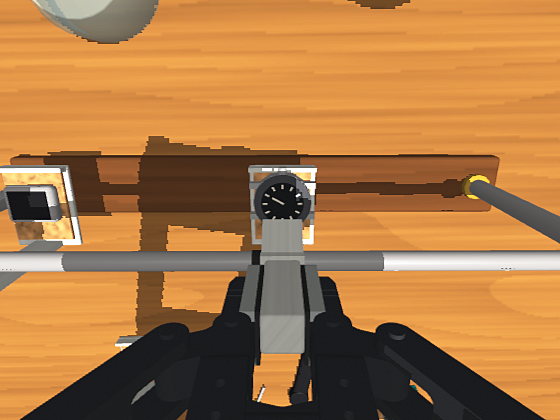

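```bash
python3 - <<'E'
from h import *
w=json.load(open("w7.json"));print(plane(ray(*w,(74,261)),160))
w=json.load(open("w8.json"))
for c in (250,252,262,282,304): print(c,plane(ray(*w,(c,261)),160),plane(ray(*w,(c,261)),169))
a=cv2.imread("pics/w8.png");print(a[258,240:270].mean(1).astype(int))
cv2.imwrite("pics/w8z.png",cv2.resize(a[235:285,230:330],None,fx=8,fy=8,interpolation=2))
E
```

```text
[629.46  -1.46 160.  ]
250 [629.43   2.33 160.  ] [633.88   1.43 169.  ]
252 [629.41   1.34 160.  ] [633.86   0.5  169.  ]
262 [629.33  -3.6  160.  ] [633.79  -4.18 169.  ]
282 [629.17 -13.5  160.  ] [633.63 -13.53 169.  ]
304 [628.99 -24.39 160.  ] [633.46 -23.83 169.  ]
[118 119 119 119 118 118 118 119 119 120 127  83  30  26  28  29  27  27
  22  42 142 162 155 153 153 155 156 154 153 153]
```

View pics/w8z.png

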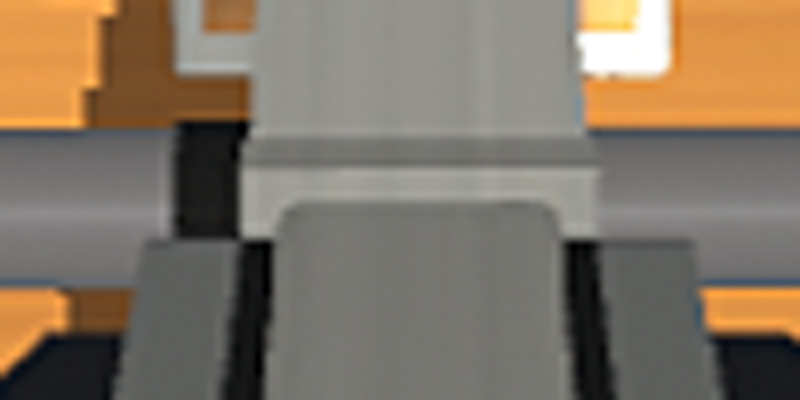

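Emit:
play_rows([
  {"travel":[0,-3,0],"turn":[0,0,0],"claw":255},
  {"travel":[0,-7,0],"turn":[0,0,0],"claw":255},
  {"travel":[0,-10,0],"turn":[0,0,0],"claw":255},
  {"travel":[0,-11.2,0],"turn":[0,0,0],"claw":255},
  {"travel":[0,-11.2,0],"turn":[0,0,0],"claw":255},
  {"travel":[0,-11.2,0],"turn":[0,0,0],"claw":255},
  {"travel":[0,-11.2,0],"turn":[0,0,0],"claw":255},
])

```text
time: 11.62
tcp_pos: [629.3, -2.4, 183.0]
ee_rot: [-2.217, 0.021, 2.214]
force: [-1.7, -4.2, 6.5]
width: 0.178
```

```bash
python3 - <<'E'
from h import *
s=sense();print(s["force"],s["moment"],s["tcp_pos"],s["ee_rot"])
wrist("w9");p=camera("scene");save(p,"scene6")
print(mark_of(p,"carrier_hook"))
a=cv2.imread("pics/scene6.png");cv2.imwrite("pics/s6z.png",cv2.resize(a[160:320,190:300],None,fx=5,fy=3.7,interpolation=2))
E
```

```text
[-1.73 -4.15  6.54] [-0.93  0.41 -0.02] [629.27  -2.39 182.97] [-2.22  0.02  2.21]
[{'centre': [362.5, -134.2, 99.4], 'conf': 0.95}, {'centre': [628.9, -4.5, 166.2], 'conf': 0.93}]
```

View pics/s6z.png

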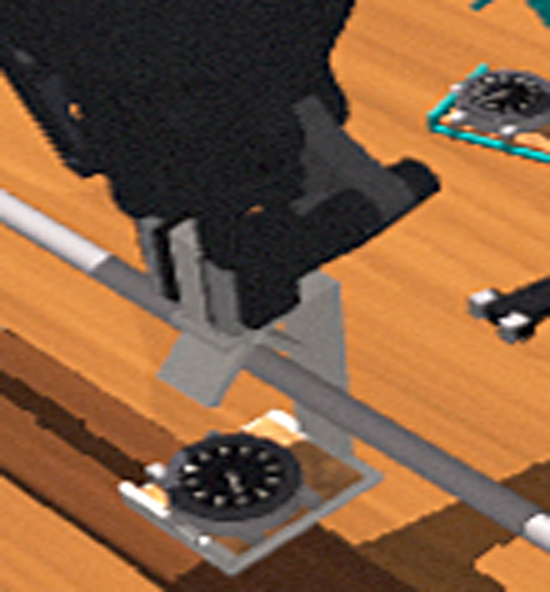

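Emit:
play_rows([
  {"travel":[-0.5,0.3,0.1],"turn":[0,0,0],"claw":255},
  {"travel":[-0.5,0.3,0.1],"turn":[0,0,0],"claw":255},
  {"travel":[-0.5,0.3,0.1],"turn":[0,0,0],"claw":255},
], newtons=20)

```text
time: 12.02
tcp_pos: [629.2, -2.4, 183.0]
ee_rot: [-2.216, 0.02, 2.213]
force: [-1.2, -5.5, 4.2]
width: 0.181
```

Emit:
play_rows([
  {"travel":[-0.4,0.6,0.1],"turn":[0,0,0],"claw":255},
  {"travel":[-0.4,0.6,0.1],"turn":[0,0,0],"claw":255},
  {"travel":[-0.4,0.6,0.1],"turn":[0,0,0],"claw":255},
])

```text
time: 12.27
tcp_pos: [629.2, -2.0, 183.0]
ee_rot: [-2.215, 0.017, 2.212]
force: [0.3, -3.9, 2.4]
width: 0.179
```

Low loads; release in steps.

Emit:
play_rows([
  {"travel":[0,0.6,0],"turn":[0,0,0],"claw":255},
  {"travel":[0,0.6,0],"turn":[0,0,0],"claw":190},
  {"travel":[0,0.6,0],"turn":[0,0,0],"claw":170},
  {"travel":[0,0.6,0],"turn":[0,0,0],"claw":140},
  {"travel":[0,0.6,0],"turn":[0,0,0],"claw":100},
  {"travel":[0,0.6,0],"turn":[0,0,0],"claw":60},
  {"travel":[0,0.6,0],"turn":[0,0,0],"claw":60},
  {"travel":[0,0.6,0],"turn":[0,0,0],"claw":60},
])

```text
time: 12.93
tcp_pos: [628.5, -2.2, 182.8]
ee_rot: [-2.213, 0.016, 2.214]
force: [0.5, -0.6, 0.7]
width: 0.766
```

```bash
python3 - <<'E'
from h import *
s=sense();print(s["force"],s["tcp_pos"],s["width"])
wrist("w10");p=camera("scene");save(p,"scene7")
print(mark_of(p,"carrier_hook"))
a=cv2.imread("pics/scene7.png");cv2.imwrite("pics/s7z.png",cv2.resize(a[160:320,190:300],None,fx=5,fy=3.7,interpolation=2))
E
```

```text
[ 0.52 -0.63  0.66] [628.46  -2.17 182.82] 0.7655034687325628
[{'centre': [628.3, -1.4, 167.2], 'conf': 0.98}, {'centre': [362.2, -136.6, 96.7], 'conf': 0.88}]
```

View pics/s7z.png

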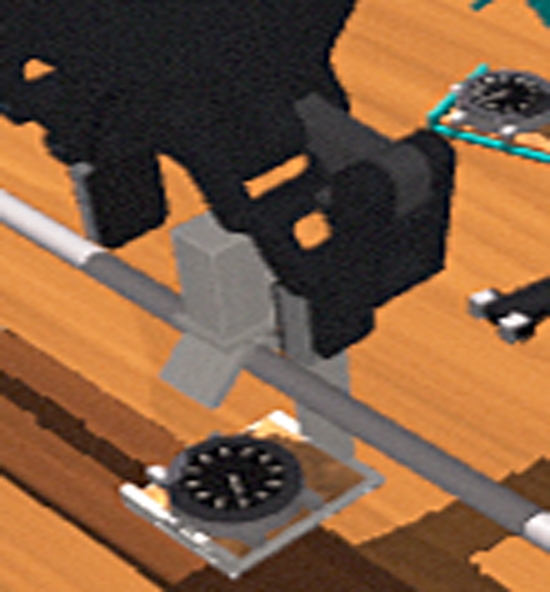

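View pics/w10.png

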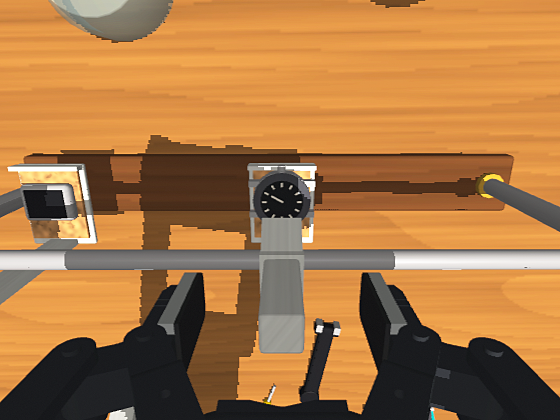

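Hangs freely with the band hidden under the hook. Back off straight up, then toward the robot.

Emit:
play_rows([
  {"travel":[-10,0,0],"turn":[0,0,0],"claw":60},
  {"travel":[-30,0,0],"turn":[0,0,0],"claw":60},
  {"travel":[-55,0,0],"turn":[0,0,0],"claw":60},
  {"travel":[-80,0,0],"turn":[0,0,0],"claw":60},
  {"travel":[-100,0,20],"turn":[0,0,0],"claw":60},
  {"travel":[-120,0,60],"turn":[0,0,0],"claw":60},
  {"travel":[-120,0,100],"turn":[0,0,0],"claw":60},
  {"travel":[-120,0,130],"turn":[0,0,0],"claw":60},
  {"travel":[-120,0,140],"turn":[0,0,0],"claw":60},
  {"travel":[-120,0,140],"turn":[0,0,0],"claw":60},
])

```text
time: 13.92
tcp_pos: [486.9, -0.0, 304.3]
ee_rot: [-2.216, 0.017, 2.212]
force: [0.5, 0.3, 0.9]
width: 0.763
```

Emit:
play_rows([
  {"travel":[0,0,0],"turn":[0,0,0],"claw":60},
  {"travel":[0,0,0],"turn":[0,0,0],"claw":60},
  {"travel":[0,0,0],"turn":[0,0,0],"claw":60},
  {"travel":[0,0,0],"turn":[0,0,0],"claw":60},
])

```text
time: 14.25
tcp_pos: [489.5, -0.4, 302.6]
ee_rot: [-2.213, 0.017, 2.214]
force: [-0.6, -0.1, 0.2]
width: 0.765
```

```bash
python3 - <<'E'
from h import *
s=sense();print(s["time"],s["force"],s["tcp_pos"],s["width"])
wrist("w11");p=camera("scene");save(p,"scene8")
print(mark_of(p,"carrier_hook"),mark_of(p,"carrier_grip"))
p=camera("top");save(p,"top8");print(mark_of(p,"carrier_hook"))
a=cv2.imread("pics/scene8.png");cv2.imwrite("pics/s8z.png",cv2.resize(a[100:390,130:440],None,fx=2.5,fy=2,interpolation=2))
E
```

```text
14.25 [-0.58 -0.15  0.23] [489.47  -0.37 302.6 ] 0.7650964158296394
[{'centre': [360.9, -135.1, 98.8], 'conf': 0.64}, {'centre': [629.9, -0.5, 167.1], 'conf': 0.63}] [{'centre': [634.6, 2.7, 197.1], 'conf': 0.97}, {'centre': [370.4, -137.3, 126.2], 'conf': 0.73}]
[{'centre': [433.9, 137.9, 128.5], 'conf': 0.23}]
```

View pics/s8z.png

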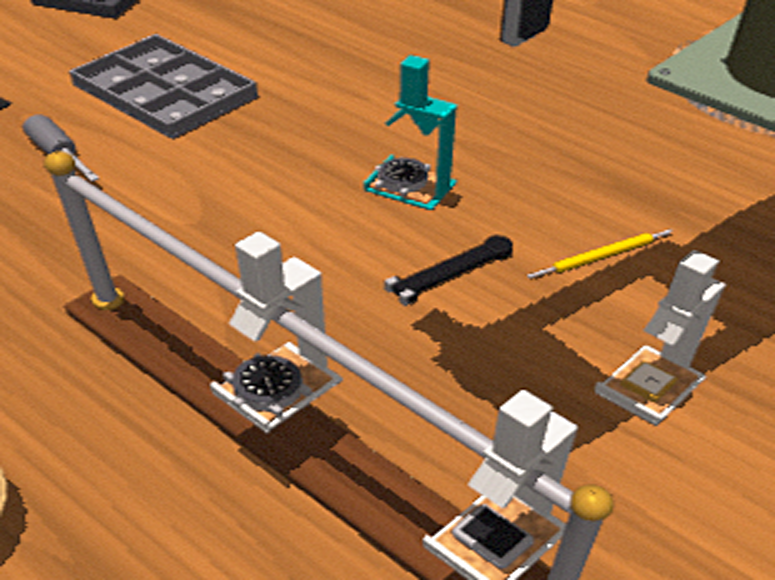

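View pics/w11.png

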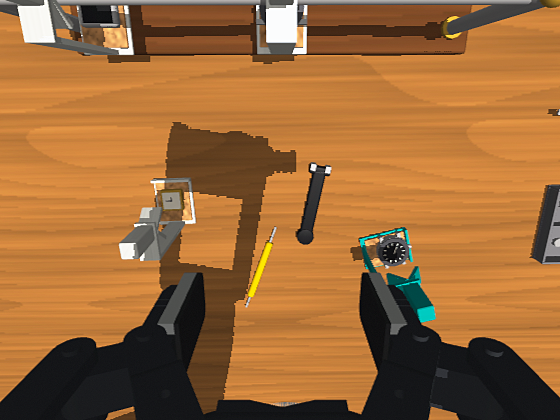

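```bash
python3 - <<'E'
from h import *
p=camera("scene");a=cv2.imread("pics/scene8.png");save(p,"scene9");b=cv2.imread("pics/scene9.png")
print(np.abs(a[180:290,200:280].astype(int)-b[180:290,200:280]).max(), sense()["time"])
print(close_job())
E
```

```text
30 14.6
the job is handed in; nothing more can be done
None
```

The carrier with the round steel watch is hanging on the rail with its hook over the dark band, and I handed the job in at about 14.6 s.

- **What I did:** I gripped the carrier and hooked it over the rail about 102 mm short of the band, on the empty side. I felt contact there at about 6 N, then slid it along in contact with the rail to the band. I let go with little load on it and backed the arm away.
- **Position:** The dark band is completely hidden under the hook. At release the tool stood at y ≈ -2.2 mm, and I measured the band's centre at -1.5 to -2.5 mm.
- **State of the scene:** In the last pictures the carrier hangs upright. The square-watch carrier and the turquoise look-alike look undisturbed. The gripper is clear of everything, with only sensor noise on the force reading.

**Checks that disagreed or were weak:**
- The network put the hook at y ≈ -0.5 mm after release and -1.4 mm just before I backed away, within its 4 mm error. Its grip point was a few millimetres off in y from the hook.
- In the last top view the network did not find the hook; its only hit, at low confidence, was on the other carrier. I did not look at that picture myself.
- The final stillness check compared two scene pictures about 0.1 s apart. They differed by up to 30 grey levels at the worst pixel. I took that as image noise but did not look further.

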